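# Fix the clear shelf of a desk riser with a quarter turn of slack

### The arm

A 6-joint arm with a two-finger parallel gripper is mounted at the origin on the work surface. World frame = base frame: x ahead of the robot, y to its left, z up, the work surface at z = 0. Lengths are in m, angles in rad, forces in N, time in s.
With the tool pointing down it reaches from about 0.275 to 0.975 m from the base axis. Payload 8.4 kg.
Tool frame: the origin (TCP) lies midway between the tips of the shut fingers; the grasp point (between the pads) lies 19 mm behind it; z points along the fingers, y is the line along which they close (so a half turn about z gives the same grasp; the last joint's range is limited). The gripper opens to 92 mm and grips with 3 to 60 N. Pads are 20 mm wide; open, the fingers measure 128 mm over their backs; the gripper's body (75 mm by 189 mm) begins 69 mm behind the grasp point.
Start: joints at [-1.126, 0.353, 1.633, -0, 1.155, -0.002], TCP at [0.27, -0.564, 0.215] pointing down, gripper open.
Joint ranges: [-2.63, 2.63], [-0.92, 2.1], [0.06, 2.66], [-1.3, 4.44], [0, 2.69], [-3.02, 3.02]. Speed limits (rad/s): [2.22, 2.22, 2.79, 3.14, 3.14, 3.14].

### API

Orientations are given as a unit quaternion [x, y, z, w].
In Python, from rig import state, camera, camera_params, hand_in gives the robot as it stands.
- The arm moves only by the shell command python3 -m jog 'ROWS' [OPENING]. ROWS is JSON, a list that holds one entry, the list of rows, each a list of 4 numbers: the shift along the tool's x, y, z in units of 30 mm (1.0 is 30 mm), then the turn about the tool's z in degrees. In form: [[[x, y, z, turn], ...]]. A call has exactly 10 rows; each row shifts and turns the commanded pose from where the row before left it, along the tool's axes as they then stand; what a row does not reach is not made up. A row lasts 1/12 s, in which the tool goes at most 41.7 mm and 7.16 degrees, less where a joint would pass 70% of its speed; a pose out of reach is approached as far as the arm can. A call is refused whole if a number of a shift passes 1 or a number of a turn 7.16, either way. A call with a gripper value outside its range is refused whole. OPENING is the opening, from 0 (shut) to 1 (fully open), set as the call begins (- or left out, the last holds). The fingers move at their own pace and stop on an object; the grip force is fixed at half the most. Time passes only in rows, so rows that do not move let the fingers close, or fill a call up. It gives the time, the measured TCP pose, the force, the opening and the grip force at its end, in the units of the state.
- state(): the state, without advancing time (a new reading comes with each control period).
- camera(name): name is "scene" or "top" or "wrist"; returns (picture, depth): 400x640x3 uint8, blue, green, red; 400x640 float32, m along the optical axis (not along the pixel's ray), 0 where there is no reading.
- camera_params(name): a dict with "mtx" (3x3 intrinsics, pixels), "distortion" ([k1, k2, p1, p2, k3] as OpenCV has them; the pictures are not rectified), "world_from_camera" (4x4, takes a point from camera to world coordinates). Camera axes: x right, y down, z forward; pixel columns grow to the right and rows downward; lengths in m; the calibration is good to about 2 mm. A picture is of the moment at which its call begins: read the wrist's pose just before it. camera_params takes no time and is no camera call; for the wrist camera it gives the pose at the moment of the call.
- hand_in(): hands the job in; it is judged then, once.
The state is a dict: "clock": time; "qpos": joint angles; "qvel": joint speeds; "effort": joint torques, N m; "tcp_pos": TCP position; "tcp_rot": TCP orientation; "wrist_force": force on the tool from outside, world axes, zero at the start; "wrist_torque": the same for the moment, N m; "finger_gap": opening from 0.0 (shut) to 1.0 (fully open); "grip_force": force on a finger pad.
Only numpy, scipy, OpenCV 4.12 (cv2) and the standard library are available. Lean on these libraries where they do the work, as an engineer would, in place of code of your own. Each camera call takes 0.05 s, during which the arm holds its last target. There are 200 camera calls.

### The job

The clear shelf of the desk riser has been pulled out a little. Push it gently, fully home against the riser's back board; then run the shelf's knurled fixing knob down clockwise, no more than hand-tight, until you feel it bottom, back it off by a quarter of a turn so that the plastic can move with the heat, and let go. Leave everything else on the desk where it is.

Things in the scene. Friction and masses are not known exactly. Their poses are not given: they have to be found in the camera images.
- riser: Oak-effect desk riser, fixed, 220 deep (x) x 460 wide (y) x 100 mm high; back board (inner face x = +94 mm) 110 high. Origin: centre of its footprint, on the desk; x to its back, away from its open front, y to its left, z up. y above 82 mm: drawer under a wooden top, with small things on it. y from -212 to +80: open bay covered by the clear shelf; front rail's face at x = -100.
- shelf (a joint): Slide of the clear shelf along the riser's x, m: 0 = fully home against the back board, negative = pulled out to the front (starts 15 to 35 mm out). 8 mm clear plastic, 288 wide, 206 mm deep, top 92 mm above the desk. A slot lets it slide freely under the knob, about 3 N of friction; it stays where it is left. More than 40 N on it would harm it.
- shelf_edge (a point): Middle of the front face of the aluminium strip along the clear shelf's front edge (288 wide, 20 mm high, z = 74 to 94 mm above the desk, face square to the riser's x). Moves with the shelf; at home it is at x = -114, y = -66 mm in the riser's frame, 4 mm ahead of the wood. Free room in front of it.
- knob_top (a point): Centre of the top of the fixing knob: aluminium, round, finely knurled, 32 mm across, 20 mm high, on a 37 mm rubber washer 2 mm thick; two dark pin holes in its top lie on its own x axis and turn with it. Its vertical axis stays put; clockwise from above moves it down, 2 mm a turn. It starts 0.38 to 0.7 turn (0.8 to 1.4 mm) above its bottom, at any angle. Grip its side with 15 to 20 N.
- knob_seat (a point): Point of the clear shelf's top on the knob's axis, fixed in the riser's frame at x = -70, y = -66, z = 92 mm: the washer bottoms here, knob top then about 114 mm up. The angle at which it bottoms differs each time and is only felt: it runs at 0.12 N m, bottomed the torque climbs 2.5 N m per rad and springs back when let go. 0.3 to 0.5 N m is hand-tight; 0.7 would crack the plastic.
- plant: Bystander: succulent in a white round pot 64 mm across, 55 mm high (90 with leaves), on the riser's wooden top. Origin under its centre.
- spare_knob: Bystander: spare knob, the same as the fixing knob, loose on the riser's wooden top in front of the plant. Not to be used.
- mug: Bystander: ceramic mug, 82 mm across, 92 mm high, left of the riser. Origin under its centre.
- stapler: Bystander: stapler, 135 x 36 x 48 mm, in front of the riser's drawer. Origin under its centre.
- tape: Bystander: tape dispenser, 150 x 58 x 90 mm, right of the riser. Origin under its centre.
- notebook: Bystander: small notebook, 105 x 148 x 13 mm, lying in the bay under the clear shelf. Origin under its centre.
- screwdriver: Bystander: screwdriver, 190 mm long, lying in front of the riser, to the right. Origin under its middle.
- pencil_cup: Bystander: dark metal pencil cup, 76 mm across, 95 mm high (155 with pencils), behind the riser. Origin under its centre.

How it is judged:
On the way, in this order (a step that is already met when the one before it is completed fails the run):
1. the clear shelf is pushed fully home (within 2 mm) while the knob is still up (value of joint shelf above -0.002 m and z of knob_top in the frame of riser above 0.1143 m), for 0.2 s.
2. the fixing knob is run down until it bottoms (within about 4 degrees) (z of knob_top in the frame of riser below 0.114005 m and value of joint shelf above -0.003 m), for 0.1 s.
At the end, for the whole second after the job is handed in: The clear shelf is home against the back board within 3 mm, and the fixing knob, after having bottomed, stands backed off by a quarter of a turn, within 27 degrees either way (0.35 to 0.65 mm above its bottomed height) (z of knob_top in the frame of riser between 0.11435 and 0.11465 m and value of joint shelf above -0.003 m); the robot touches nothing.
It fails at once if the knob is tightened beyond hand-tight (more than about 0.7 N m on the washer) (z of knob_top in the frame of riser below 0.113905 m).
It fails at once if the clear shelf is shoved or pressed with more than 40 N (contact force between anything else and shelf above 40 N).
It fails at once if a bystander is moved by more than 25 mm (distance of any of plant, spare_knob, mug, stapler, tape, notebook, screwdriver, pencil_cup from where it was at the start of the episode above 0.025 m).
It also fails if it takes over 69 s, if anything falls off the work surface, if the arm or the gripper's body presses on something with over 40 N, if the wrist force passes 120 N, or if a joint passes its speed limit or range.

## Working session

There is one attempt and no reset: what is moved stays moved. The work goes in short steps, Python scripts to look and compute and a shell command to move; the robot and the scene stay as the last step left them, time stands still between calls to the robot, and variables do not carry over. Pictures are saved under pics/ and viewed, at most 10 in all, crops included, and the job is handed in when it is done.

```bash
mkdir -p pics; ls
python3 - <<'E'
from rig import *
import cv2,numpy as np
s=state();print(s)
for n in("scene","top"):
    im,d=camera(n);cv2.imwrite(f"pics/{n}0.png",im);np.save(f"pics/{n}0.npy",d)
    p=camera_params(n);print(n,np.round(p["mtx"],1).tolist(),p["distortion"],np.round(p["world_from_camera"],3).tolist())
E
```

```text
pics
{'clock': 0.0, 'qpos': array([-1.12642736e+00,  3.53637575e-01,  1.63412616e+00, -1.56770143e-05,
        1.15520008e+00, -2.39560367e-03]), 'qvel': array([-0.00199011, -0.00072121,  0.00037254, -0.00086511,  0.00079657,
       -0.00105462]), 'effort': array([ 1.05672170e-03, -5.93833458e+01, -3.34217083e+01,  6.99538761e-02,
        2.32939044e-02, -8.86001885e-05]), 'tcp_pos': array([ 0.2698168 , -0.56321134,  0.21387371]), 'tcp_rot': array([ 9.75152822e-01,  2.21532173e-01, -1.57268599e-04, -6.67336025e-04]), 'wrist_force': array([ 0.32026412, -0.3630742 , -0.33462574]), 'wrist_torque': array([ 0.0098033 ,  0.02947619, -0.00681298]), 'grip_force': 0.0, 'finger_gap': 1.0005655341770094}
scene [[459.3, 0.0, 325.5], [0.0, 459.3, 195.1], [0.0, 0.0, 1.0]] [-0.09182393  0.          0.          0.          0.        ] [[0.303, 0.67, -0.678, 1.286], [0.953, -0.199, 0.229, -0.201], [0.019, -0.715, -0.699, 0.809], [0.0, 0.0, 0.0, 1.0]]
top [[381.7, 0.0, 321.7], [0.0, 381.7, 192.5], [0.0, 0.0, 1.0]] [-0.01140181  0.          0.          0.          0.        ] [[-0.013, -0.981, 0.196, 0.419], [-1.0, 0.017, 0.018, 0.046], [-0.021, -0.196, -0.98, 0.961], [0.0, 0.0, 0.0, 1.0]]
```

View pics/top0.png

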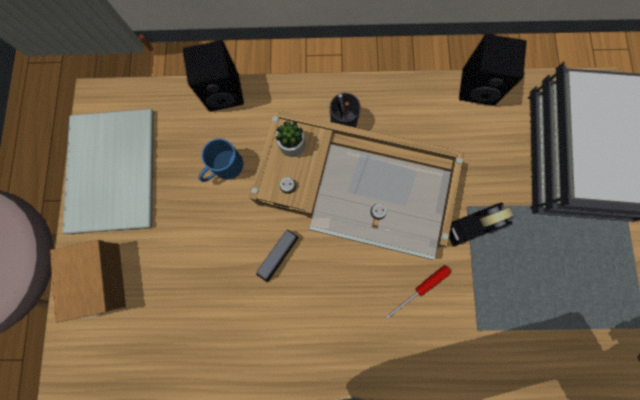

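View pics/scene0.png

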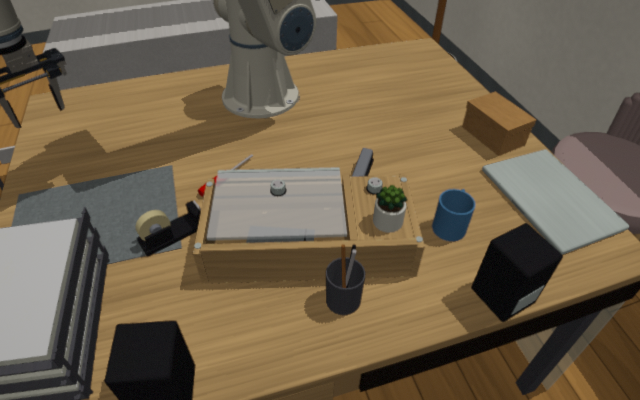

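The top view shows the knob at (378,211), the spare knob at (288,185) on the wooden top, and the shelf's strip running from (311,228) to (435,256). I'll look closer at a magnified crop.

```bash
cat > h.py <<'E'
import cv2,numpy as np
from rig import *
def ray(p,uv,z):
    uv=np.asarray(uv,float).reshape(-1,1,2);T=p["world_from_camera"]
    n=cv2.undistortPoints(uv,p["mtx"],p["distortion"]).reshape(-1,2)
    d=np.c_[n,np.ones(len(n))]@T[:3,:3].T; o=T[:3,3]
    return o+d*((z-o[2])/d[:,2])[:,None]
E
python3 - <<'E'
from h import *
p=camera_params("top");im=cv2.imread("pics/top0.png")
cv2.imwrite("pics/c1.png",cv2.resize(im[105:265,245:475],None,fx=3.4,fy=3.4,interpolation=cv2.INTER_CUBIC))
print("knob",ray(p,[378,211],.115),"strip",ray(p,[[311,228],[435,256]],.094))
print("front corner/back corners",ray(p,[[255,190],[445,238],[275,118],[459,159]],.1))
E
```

```text
knob [[ 0.54360096 -0.06347731  0.115     ]] strip [[ 0.51009319  0.08744988  0.094     ]
 [ 0.44327513 -0.18890186  0.094     ]]
front corner/back corners [[ 0.5993672   0.21609656  0.1       ]
 [ 0.48246496 -0.21230571  0.1       ]
 [ 0.77514361  0.17170543  0.1       ]
 [ 0.6648677  -0.25860801  0.1       ]]
```

View pics/c1.png

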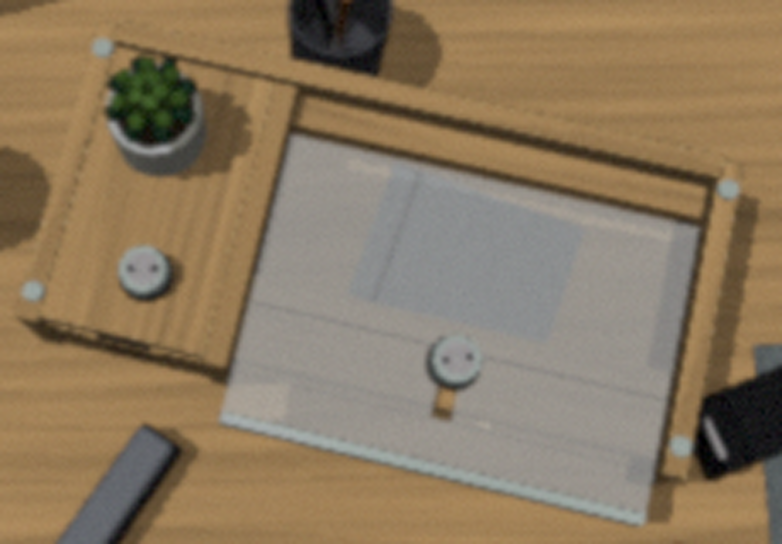

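Run:
```python
from h import *
p=camera_params("top")
f=lambda a:(np.array(a)+.5)/3.4+[244.5,104.5]
P=ray(p,f([[102,47],[32,291],[728,189],[681,446]]),.1)
R=lambda v:np.degrees(np.arctan2(-v[0],v[1]))
print(P,R(P[0]-P[2]),R(P[1]-P[3]))
S=ray(p,f([[220,422],[643,523]]),.09);print(S,R(S[0]-S[1]),np.linalg.norm(S[0]-S[1]))
K=ray(p,f([[457,356]]),.115)[0];print(K)
yaw=np.radians((R(P[0]-P[2])+R(P[1]-P[3])+R(S[0]-S[1]))/3)
X=np.array([np.cos(yaw),np.sin(yaw)]);Y=np.array([-X[1],X[0]])
O=K[:2]+.07*X+.066*Y
print("yaw",np.degrees(yaw),"O",O)
for q in np.r_[P,S]: print(np.round([(q[:2]-O)@X,(q[:2]-O)@Y],4))
```

```text
[[ 0.77396214  0.1725414   0.1       ]
 [ 0.59884909  0.21827062  0.1       ]
 [ 0.66190009 -0.25781421  0.1       ]
 [ 0.48731341 -0.21253822  0.1       ]] -14.595363090866678 -14.515075607748049
[[ 0.50882021  0.0914191   0.09      ]
 [ 0.4379701  -0.1868531   0.09      ]] -14.28441818972623 0.2871500544705904
[ 0.54727672 -0.06599122  0.115     ]
yaw -14.464952296113653 O [ 0.63154375 -0.01956852]
[0.0899 0.2216]
[-0.0911  0.2221]
[ 0.0889 -0.2231]
[-0.0915 -0.2229]
[-0.1466  0.0768]
[-0.1457 -0.2103]
```

The crop and the four corner caps agree with the riser's dimensions. This gives yaw -14.5°, the knob at (0.547, -0.066) and the shelf about 32 mm out. Next I turn the tool to 165.5° so its -x lies along riser +x, and shut the gripper.

```bash
python3 -m jog '[[[0,0,0,-7],[0,0,0,-7],[0,0,0,-7],[0,0,0,-7],[0,0,0,-7],[0,0,0,-7],[0,0,0,-7],[0,0,0,-7],[0,0,0,-7],[0,0,0,-7]]]' 0
python3 -m jog '[[[0,0,0,-7],[0,0,0,-7],[0,0,0,-7],[0,0,0,-7],[0,0,0,-7],[0,0,0,-7],[0,0,0,-7],[0,0,0,-7],[0,0,0,-7],[0,0,0,-7]]]'
python3 -m jog '[[[0,1,0,0],[0,1,0,0],[0,1,0,0],[0,1,0,0],[0,1,0,0],[0,1,0,0],[0,1,0,0],[0,1,0,0],[0,1,0,0],[0,0,0,0]]]'
cat >> h.py <<'E'
from scipy.spatial.transform import Rotation as Ro
yaw=np.radians(-14.5);X=np.array([np.cos(yaw),np.sin(yaw)]);Y=np.array([-X[1],X[0]]);O=np.array([.6315,-.0196])
def st():
    s=state();M=Ro.from_quat(s["tcp_rot"]).as_matrix();t=s["tcp_pos"]
    print("clk %.2f"%s["clock"],"tcp",np.round(t,4),"psi %.2f"%np.degrees(np.arctan2(M[1,0],M[0,0])),"riser xy",np.round([(t[:2]-O)@X,(t[:2]-O)@Y],4),"q6 %.1f"%np.degrees(s["qpos"][5]),"F",np.round(s["wrist_force"],1),"T",np.round(s["wrist_torque"],3),"gap %.3f grip %.1f"%(s["finger_gap"],s["grip_force"]),"zaxis",np.round(M[:,2],4))
    return s,M
E
python3 -c "from h import *;st()"
```

```text
clock: 0.93
tcp_pos: [0.2699, -0.5634, 0.2142]
tcp_rot: [0.669, 0.743, 0.0, -0.0]
wrist_force: [0.8, 0.2, 0.2]
finger_gap: 0.296
grip_force: 0.0
clock: 1.77
tcp_pos: [0.2699, -0.5634, 0.2141]
tcp_rot: [0.122, 0.992, 0.0, -0.0]
wrist_force: [-0.6, 0.8, -0.3]
finger_gap: 0.006
grip_force: 0.0
clock: 2.6
tcp_pos: [0.3371, -0.2979, 0.2142]
tcp_rot: [0.125, 0.992, 0.001, -0.001]
wrist_force: [-0.3, -0.0, 0.0]
finger_gap: 0.004
grip_force: 0.0
clk 2.60 tcp [ 0.3371 -0.2979  0.2142] psi 165.70 riser xy [-0.2153 -0.3432] q6 -117.5 F [-0.3 -0.   0. ] T [ 0.077 -0.173  0.028] gap 0.004 grip 0.0 zaxis [-8.0e-04  2.5e-03 -1.0e+00]
```

```bash
python3 -m jog '[[[-0.1,0.95,0,0],[-0.1,0.95,0,0],[-0.1,0.95,0,0],[-0.1,0.95,0,0],[-0.1,0.95,0,0],[-0.1,0.95,0,0],[-0.1,0.95,0,0],[-0.1,0.95,0,0],[-0.1,0.95,0,0],[0,0.7,0,0]]]'
python3 -m jog '[[[0,0,1,0],[0,0,1,0],[0,0,1,0],[0,0,1,0],[0,0,0.45,0],[0,0,0,0],[0,0,0,0],[0,0,0,0],[0,0,0,0],[0,0,0,0]]]'
python3 - <<'E'
from h import *
st();p=camera_params("wrist");im,d=camera("wrist");cv2.imwrite("pics/w1.png",im)
print(np.round(p["world_from_camera"],3).tolist())
st()
E
```

```text
clock: 3.43
tcp_pos: [0.4333, -0.0386, 0.2146]
tcp_rot: [0.125, 0.992, 0.0, 0.0]
wrist_force: [0.6, -0.5, -0.6]
finger_gap: 0.004
grip_force: 0.0
clock: 4.27
tcp_pos: [0.4334, -0.0402, 0.0822]
tcp_rot: [0.125, 0.992, 0.0, 0.001]
wrist_force: [1.0, -0.3, 0.4]
finger_gap: 0.008
grip_force: 0.0
clk 4.27 tcp [ 0.4334 -0.0402  0.0822] psi 165.60 riser xy [-0.1867 -0.0696] q6 -81.1 F [ 1.  -0.3  0.4] T [ 0.082 -0.166  0.02 ] gap 0.008 grip 0.0 zaxis [ 2.3e-03 -2.0e-04 -1.0e+00]
[[0.248, 0.933, 0.261, 0.36], [0.969, -0.239, -0.067, -0.021], [0.0, 0.27, -0.963, 0.253], [0.0, 0.0, 0.0, 1.0]]
clk 4.32 tcp [ 0.4332 -0.0402  0.0821] psi 165.60 riser xy [-0.1869 -0.0696] q6 -81.1 F [-0.3 -0.4  0. ] T [ 0.011 -0.145  0.006] gap 0.005 grip 0.0 zaxis [ 2.1e-03 -2.0e-04 -1.0e+00]
```

View pics/w1.png

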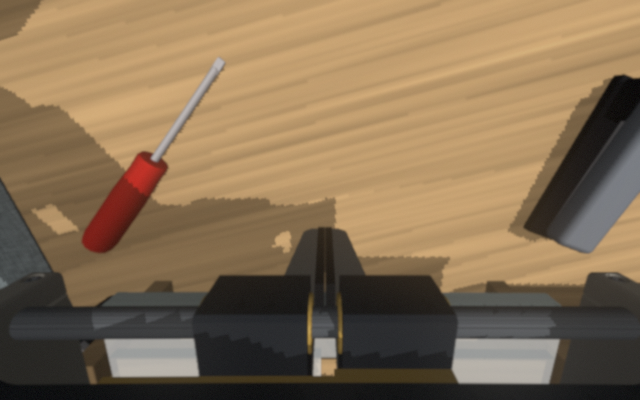

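The wrist view shows the shut fingers in front of the strip, whose top shows on both sides of them around row 295. The way is clear, so I start the push.

```bash
python3 -m jog '[[[-0.15,0,0,0],[-0.15,0,0,0],[-0.15,0,0,0],[-0.15,0,0,0],[-0.1,0,0,0],[-0.1,0,0,0],[-0.1,0,0,0],[-0.1,0,0,0],[-0.1,0,0,0],[-0.1,0,0,0]]]'; python3 -c "from h import *;st()"
python3 -m jog '[[[-0.1,0,0,0],[-0.1,0,0,0],[-0.1,0,0,0],[-0.1,0,0,0],[-0.1,0,0,0],[0,0,0,0],[0,0,0,0],[0,0,0,0],[0,0,0,0],[0,0,0,0]]]'; python3 -c "from h import *;st()"
```

```text
clock: 5.15
tcp_pos: [0.4666, -0.0489, 0.0809]
tcp_rot: [0.125, 0.992, 0.0, -0.001]
wrist_force: [-3.1, 1.6, 1.2]
finger_gap: 0.004
grip_force: 1.6
clk 5.15 tcp [ 0.4666 -0.0489  0.0809] psi 165.60 riser xy [-0.1523 -0.0697] q6 -81.8 F [-3.1  1.6  1.2] T [ 0.232  0.384 -0.03 ] gap 0.004 grip 1.6 zaxis [-1.8e-03  3.0e-04 -1.0e+00]
clock: 5.98
tcp_pos: [0.4823, -0.0528, 0.0813]
tcp_rot: [0.125, 0.992, 0.0, 0.001]
wrist_force: [0.3, 0.2, 0.3]
finger_gap: 0.006
grip_force: 0.0
clk 5.98 tcp [ 0.4823 -0.0528  0.0813] psi 165.60 riser xy [-0.1361 -0.0695] q6 -82.0 F [0.3 0.2 0.3] T [ 0.008 -0.162  0.036] gap 0.006 grip 0.0 zaxis [ 1.2e-03 -1.0e-04 -1.0e+00]
```

```bash
python3 -m jog '[[[-0.05,0,0,0],[-0.05,0,0,0],[-0.05,0,0,0],[-0.05,0,0,0],[-0.05,0,0,0],[-0.03,0,0,0],[-0.03,0,0,0],[-0.03,0,0,0],[-0.02,0,0,0],[-0.02,0,0,0]]]'; python3 -c "from h import *;st()"
python3 - <<'E'
from h import *
p=camera_params("top");im,d=camera("top");cv2.imwrite("pics/c2.png",cv2.resize(im[105:265,245:475],None,fx=3.4,fy=3.4,interpolation=cv2.INTER_CUBIC))
E
```

```text
clock: 6.82
tcp_pos: [0.4927, -0.0556, 0.081]
tcp_rot: [0.125, 0.992, 0.0, -0.0]
wrist_force: [-5.1, 2.1, 3.5]
finger_gap: 0.001
grip_force: 2.8
clk 6.82 tcp [ 0.4927 -0.0556  0.081 ] psi 165.60 riser xy [-0.1254 -0.0696] q6 -82.2 F [-5.1  2.1  3.5] T [0.4   0.805 0.033] gap 0.001 grip 2.8 zaxis [-3.e-04  0.e+00 -1.e+00]
```

View pics/c2.png

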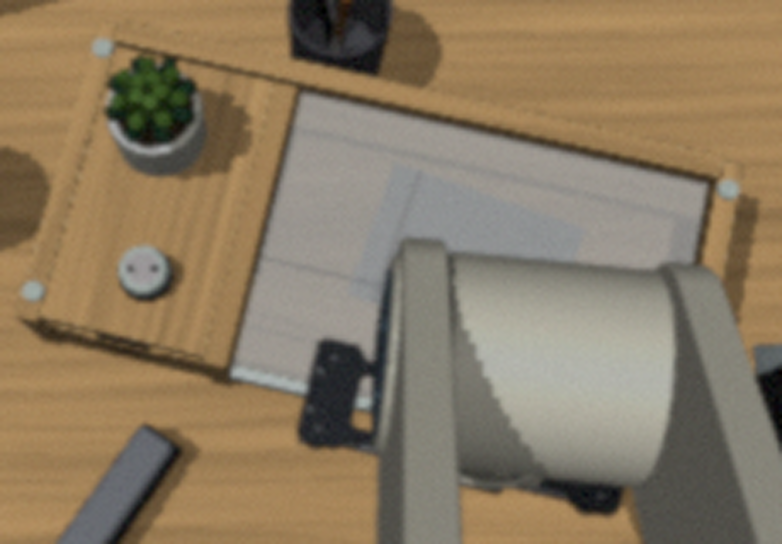

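The top view shows the shelf nearly home, with almost no gap left at the back board. I'll finish the push in small steps and watch the force.

```bash
python3 -m jog '[[[-0.015,0,0,0],[-0.015,0,0,0],[-0.015,0,0,0],[0,0,0,0],[0,0,0,0],[0,0,0,0],[0,0,0,0],[0,0,0,0],[0,0,0,0],[0,0,0,0]]]'; python3 -c "from h import *;st()"
python3 -m jog '[[[-0.015,0,0,0],[-0.015,0,0,0],[-0.015,0,0,0],[0,0,0,0],[0,0,0,0],[0,0,0,0],[0,0,0,0],[0,0,0,0],[0,0,0,0],[0,0,0,0]]]'; python3 -c "from h import *;st()"
```

```text
clock: 7.7
tcp_pos: [0.4927, -0.0556, 0.0809]
tcp_rot: [0.125, 0.992, 0.0, -0.001]
wrist_force: [-6.6, 2.2, 5.4]
finger_gap: 0.01
grip_force: 3.7
clk 7.70 tcp [ 0.4927 -0.0556  0.0809] psi 165.59 riser xy [-0.1253 -0.0696] q6 -82.2 F [-6.6  2.2  5.4] T [0.486 1.144 0.088] gap 0.010 grip 3.7 zaxis [-2.6e-03  5.0e-04 -1.0e+00]
clock: 8.53
tcp_pos: [0.4927, -0.0557, 0.0807]
tcp_rot: [0.125, 0.992, 0.0, -0.003]
wrist_force: [-10.5, 4.5, 9.1]
finger_gap: 0.007
grip_force: 5.7
clk 8.53 tcp [ 0.4927 -0.0557  0.0807] psi 165.59 riser xy [-0.1253 -0.0697] q6 -82.3 F [-10.5   4.5   9.1] T [ 0.734  1.745 -0.022] gap 0.007 grip 5.7 zaxis [-0.0051  0.001  -1.    ]
```

The shelf stopped at home: the position no longer changed while the force rose to 11 N. Next I retreat, rise, go over the knob with the gripper open, and wind the last joint back.

```bash
python3 -m jog '[[[0.5,0,0,0],[0.8,0,0,0],[0,0,-1,0],[0,0,-1,0],[0,0,-1,0],[0,0,-0.7,0],[-0.5,0,0,0],[-0.9,0,0,0],[-0.9,0,0,0],[-0.8,0.12,0,0]]]'
python3 -m jog '[[[0,0,0,-7],[0,0,0,-7],[0,0,0,-7],[0,0,0,-7],[0,0,0,-7],[0,0,0,-7],[0,0,0,-7],[0,0,0,-7],[0,0,0,-7],[0,0,0,-7]]]' 0.8
python3 - <<'E'
from h import *
s,M=st();p=camera_params("wrist");im,d=camera("wrist");cv2.imwrite("pics/w2.png",im)
T=np.linalg.inv(p["world_from_camera"]);k=O-.07*X-.066*Y
q=T@np.r_[k,.115,1];print("expected px",p["mtx"]@(q[:3]/q[2]))
im,d=camera("top")
np.save("pics/top.npy",im);cv2.imwrite("pics/top3.png",im)
E
```

```text
clock: 9.37
tcp_pos: [0.551, -0.0671, 0.1928]
tcp_rot: [0.125, 0.992, -0.0, 0.002]
wrist_force: [-0.0, 0.4, 0.4]
finger_gap: 0.005
grip_force: 0.0
clock: 10.2
tcp_pos: [0.5495, -0.0664, 0.1923]
tcp_rot: [-0.469, 0.883, -0.001, 0.001]
wrist_force: [0.1, 0.1, 0.9]
finger_gap: 0.704
grip_force: 0.0
clk 10.20 tcp [ 0.5495 -0.0664  0.1923] psi -124.06 riser xy [-0.0676 -0.0659] q6 -153.0 F [0.1 0.1 0.9] T [ 0.096 -0.048  0.031] gap 0.704 grip 0.0 zaxis [ 2.e-03 -4.e-04 -1.e+00]
expected px [327.51389196 203.7349085    1.        ]
```

View pics/w2.png

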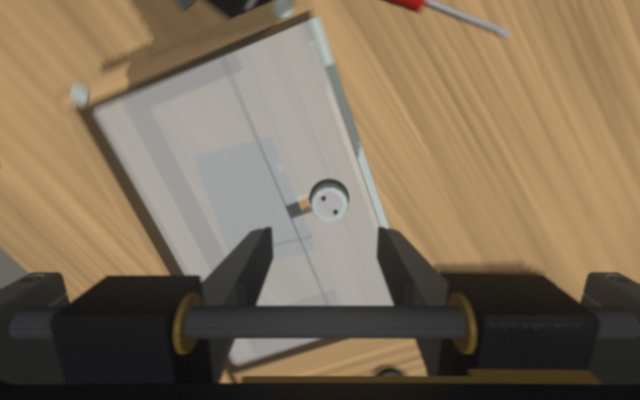

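The wrist view shows the knob top at about (329,204), as expected, between the open fingers at (255–270, 230) and (380, 230). Now I fit it.

Run:
```python
from h import *
s,M=st();p=camera_params("wrist");im=cv2.imread("pics/w2.png")
c=cv2.resize(im[160:245,285:375],None,fx=6,fy=6,interpolation=cv2.INTER_CUBIC)
g=cv2.cvtColor(c,cv2.COLOR_BGR2GRAY)
cs=cv2.HoughCircles(cv2.GaussianBlur(g,(9,9),2),cv2.HOUGH_GRADIENT,1,30,param1=80,param2=20,minRadius=90,maxRadius=140)
print(cs)
for x,y,r in cs[0][:3]:
    uv=[(x+.5)/6+284.5,(y+.5)/6+159.5];P=ray(p,[uv],.115)[0]
    print(uv,r/6,P,"riser",(P[:2]-O)@X,(P[:2]-O)@Y,"tool mm",1000*M.T@(np.r_[P]-s["tcp_pos"]))
    cv2.circle(c,(int(x),int(y)),int(r),(0,0,255),1)
cv2.imwrite("pics/k.png",c)
```

```text
clk 10.30 tcp [ 0.5494 -0.0664  0.1923] psi -124.27 riser xy [-0.0677 -0.0658] q6 -152.8 F [ 0.1 -0.2  0.2] T [ 0.109 -0.064 -0.   ] gap 0.788 grip 0.0 zaxis [ 1.7e-03 -3.0e-04 -1.0e+00]
NoneTraceback (most recent call last):
  File "<stdin>", line 7, in <module>
TypeError: 'NoneType' object is not subscriptable
```

Run:
```python
from h import *
s,M=st();p=camera_params("wrist");im=cv2.imread("pics/w2.png")
g=cv2.cvtColor(im,cv2.COLOR_BGR2GRAY).astype(float)
P=[]
for u,v in((323,197),(335,211)):
    w=g[v-4:v+5,u-4:u+5];k=np.clip(np.median(w)-25-w,0,None);yy,xx=np.mgrid[v-4:v+5,u-4:u+5]
    P.append([(xx*k).sum()/k.sum(),(yy*k).sum()/k.sum()])
W=ray(p,P,.115);c=W.mean(0);print(P,"sep",np.linalg.norm(W[0]-W[1]))
print("riser",(c[:2]-O)@X,(c[:2]-O)@Y,"tool mm",1000*M.T@(c-s["tcp_pos"]),"pin line deg",np.degrees(np.arctan2(*(W[1]-W[0])[1::-1])))
```

```text
clk 10.30 tcp [ 0.5494 -0.0664  0.1923] psi -124.27 riser xy [-0.0677 -0.0658] q6 -152.8 F [ 0.1 -0.2  0.2] T [ 0.109 -0.064 -0.   ] gap 0.788 grip 0.0 zaxis [ 1.7e-03 -3.0e-04 -1.0e+00]
[[np.float64(323.0693069306931), np.float64(197.994342291372)], [np.float64(334.9918588873813), np.float64(211.63636363636363)]] sep 0.01606010533604168
riser -0.07107649216051984 -0.06458583966935408 tool mm [-1.46089521e-03  3.69063256e+00  7.72645497e+01] pin line deg 95.79190213768561
```

```bash
python3 -m jog '[[[0,0.1,0,0],[0,0,0,-5],[0,0,0,-5],[0,0,1,0],[0,0,1,0],[0,0,0.8,0],[0,0,0.2,0],[0,0,0.1,0],[0,0,0,0],[0,0,0,0]]]'; python3 -c "from h import *;st()"
```

```text
clock: 11.13
tcp_pos: [0.5472, -0.0646, 0.1004]
tcp_rot: [-0.541, 0.841, -0.001, 0.001]
wrist_force: [0.0, -0.7, 0.2]
finger_gap: 0.8
grip_force: 0.0
clk 11.13 tcp [ 0.5472 -0.0646  0.1004] psi -114.46 riser xy [-0.0704 -0.0647] q6 -162.4 F [ 0.  -0.7  0.2] T [ 0.048 -0.014 -0.016] gap 0.800 grip 0.0 zaxis [ 1.9e-03 -2.0e-04 -1.0e+00]
```

```bash
python3 -m jog '[[[0,0,0.05,0],[0,0,0,0],[0,0,0,0],[0,0,0,0],[0,0,0,0],[0,0,0,0],[0,0,0,0],[0,0,0,0],[0,0,0,0],[0,0,0,0]]]' 0; python3 -c "from h import *;st()"
```

```text
clock: 11.97
tcp_pos: [0.5462, -0.0645, 0.0977]
tcp_rot: [-0.542, 0.841, -0.0, 0.0]
wrist_force: [0.3, -0.7, 2.4]
finger_gap: 0.342
grip_force: 30.0
clk 11.97 tcp [ 0.5462 -0.0645  0.0977] psi -114.40 riser xy [-0.0713 -0.0648] q6 -162.5 F [ 0.3 -0.7  2.4] T [ 0.084 -0.058  0.062] gap 0.342 grip 30.0 zaxis [ 1.e-04  0.e+00 -1.e+00]
```

```bash
python3 -m jog '[[[0,0,0.001,7],[0,0,0.001,7],[0,0,0.001,7],[0,0,0.001,7],[0,0,0.001,7],[0,0,0.001,7],[0,0,0.001,7],[0,0,0.001,7],[0,0,0,0],[0,0,0,0]]]'; python3 -c "from h import *;st()"
```

```text
clock: 12.8
tcp_pos: [0.5464, -0.0647, 0.0974]
tcp_rot: [-0.086, 0.996, -0.0, 0.0]
wrist_force: [0.6, -1.8, 0.1]
finger_gap: 0.339
grip_force: 30.0
clk 12.80 tcp [ 0.5464 -0.0647  0.0974] psi -170.17 riser xy [-0.0711 -0.065 ] q6 -106.7 F [ 0.6 -1.8  0.1] T [-0.197 -0.297  0.101] gap 0.339 grip 30.0 zaxis [ 4.e-04 -3.e-04 -1.e+00]
```

```bash
python3 -m jog '[[[0,0,0.001,7],[0,0,0.001,7],[0,0,0.001,7],[0,0,0.001,7],[0,0,0.001,7],[0,0,0.001,7],[0,0,0.001,7],[0,0,0.001,7],[0,0,0.001,7],[0,0,0,0]]]'; python3 -c "from h import *;st()"
python3 -m jog '[[[0,0,0.001,5],[0,0,0.001,5],[0,0,0,0],[0,0,0,0],[0,0,0,0],[0,0,0,0],[0,0,0,0],[0,0,0,0],[0,0,0,0],[0,0,0,0]]]'; python3 -c "from h import *;st()"
```

```text
clock: 13.63
tcp_pos: [0.5463, -0.0649, 0.097]
tcp_rot: [0.45, 0.893, -0.0, 0.0]
wrist_force: [0.2, -3.1, -0.6]
finger_gap: 0.336
grip_force: 30.0
clk 13.63 tcp [ 0.5463 -0.0649  0.097 ] psi 126.52 riser xy [-0.0712 -0.0652] q6 -43.4 F [ 0.2 -3.1 -0.6] T [-0.637 -0.315  0.136] gap 0.336 grip 30.0 zaxis [ 3.e-04 -6.e-04 -1.e+00]
clock: 14.47
tcp_pos: [0.5463, -0.0649, 0.097]
tcp_rot: [0.523, 0.852, -0.0, 0.0]
wrist_force: [1.4, -4.8, -0.7]
finger_gap: 0.336
grip_force: 30.0
clk 14.47 tcp [ 0.5463 -0.0649  0.097 ] psi 116.94 riser xy [-0.0712 -0.0652] q6 -33.8 F [ 1.4 -4.8 -0.7] T [-0.976 -0.348  0.082] gap 0.336 grip 30.0 zaxis [ 3.e-04 -6.e-04 -1.e+00]
```

```bash
python3 -m jog '[[[-0.015,-0.007,0.001,4],[0,0,0,0],[0,0,0,0],[0,0,0,0],[0,0,0,0],[0,0,0,0],[0,0,0,0],[0,0,0,0],[0,0,0,0],[0,0,0,0]]]' >/dev/null; python3 -c "from h import *;st()"
python3 -m jog '[[[0,0,0.001,4],[0,0,0,0],[0,0,0,0],[0,0,0,0],[0,0,0,0],[0,0,0,0],[0,0,0,0],[0,0,0,0],[0,0,0,0],[0,0,0,0]]]'>/dev/null; python3 -c "from h import *;st()"
```

```text
clk 15.30 tcp [ 0.5463 -0.0649  0.097 ] psi 112.61 riser xy [-0.0712 -0.0652] q6 -29.6 F [ 2.6 -1.2 -2.7] T [-0.226 -0.588  0.195] gap 0.338 grip 30.0 zaxis [ 2.e-04  1.e-04 -1.e+00]
clk 16.13 tcp [ 0.5462 -0.065   0.097 ] psi 108.60 riser xy [-0.0712 -0.0653] q6 -25.6 F [ 2.6 -0.4 -2.8] T [-0.092 -0.591  0.1  ] gap 0.340 grip 30.0 zaxis [ 2.e-04  1.e-04 -1.e+00]
```

```bash
python3 -m jog '[[[0,0,0.001,4],[0,0,0,0],[0,0,0,0],[0,0,0,0],[0,0,0,0],[0,0,0,0],[0,0,0,0],[0,0,0,0],[0,0,0,0],[0,0,0,0]]]' >/dev/null; python3 -c "from h import *;s,M=st();print(s['effort'][5])"
python3 -m jog '[[[0,0,0.001,4],[0,0,0,0],[0,0,0,0],[0,0,0,0],[0,0,0,0],[0,0,0,0],[0,0,0,0],[0,0,0,0],[0,0,0,0],[0,0,0,0]]]'>/dev/null; python3 -c "from h import *;s,M=st();print(s['effort'][5])"
```

```text
clk 16.97 tcp [ 0.5462 -0.065   0.0969] psi 104.60 riser xy [-0.0712 -0.0653] q6 -21.5 F [ 3.1  0.1 -2.8] T [-0.012 -0.592  0.12 ] gap 0.341 grip 30.0 zaxis [ 1.e-04  1.e-04 -1.e+00]
0.10355307022109628
clk 17.80 tcp [ 0.5462 -0.065   0.0969] psi 100.61 riser xy [-0.0712 -0.0653] q6 -17.6 F [ 3.2  0.4 -1.6] T [-0.009 -0.671  0.103] gap 0.339 grip 30.0 zaxis [ 1.e-04  0.e+00 -1.e+00]
0.10331959929317236
```

```bash
python3 -m jog '[[[0,0,0.001,4],[0,0,0,0],[0,0,0,0],[0,0,0,0],[0,0,0,0],[0,0,0,0],[0,0,0,0],[0,0,0,0],[0,0,0,0],[0,0,0,0]]]' >/dev/null; python3 -c "from h import *;s,M=st();print(s['effort'][5])"
python3 -m jog '[[[0,0,0.001,4],[0,0,0,0],[0,0,0,0],[0,0,0,0],[0,0,0,0],[0,0,0,0],[0,0,0,0],[0,0,0,0],[0,0,0,0],[0,0,0,0]]]'>/dev/null; python3 -c "from h import *;s,M=st();print(s['effort'][5])"
```

```text
clk 18.63 tcp [ 0.5462 -0.065   0.0969] psi 96.60 riser xy [-0.0712 -0.0653] q6 -13.6 F [ 3.4  1.1 -1.5] T [ 0.072 -0.669  0.043] gap 0.341 grip 30.0 zaxis [ 0.  0. -1.]
0.10318219196051359
clk 19.47 tcp [ 0.5461 -0.065   0.0969] psi 92.61 riser xy [-0.0713 -0.0653] q6 -9.6 F [ 3.   0.8 -1.2] T [ 0.072 -0.604  0.096] gap 0.336 grip 30.0 zaxis [-0.  0. -1.]
0.10295412037521601
```

```bash
python3 -c "from h import *;s=state();import sys;sys.exit(s['effort'][5]>.13)" || exit; python3 -m jog '[[[0,0,0.001,4],[0,0,0,0],[0,0,0,0],[0,0,0,0],[0,0,0,0],[0,0,0,0],[0,0,0,0],[0,0,0,0],[0,0,0,0],[0,0,0,0]]]' >/dev/null; python3 -c "from h import *;s,M=st();print(s['effort'][5]);import sys;sys.exit(s['effort'][5]>.13)" || exit
python3 -m jog '[[[0,0,0.001,4],[0,0,0,0],[0,0,0,0],[0,0,0,0],[0,0,0,0],[0,0,0,0],[0,0,0,0],[0,0,0,0],[0,0,0,0],[0,0,0,0]]]'>/dev/null; python3 -c "from h import *;s,M=st();print(s['effort'][5])"
```

```text
False
```

```bash
cat >> h.py <<'E'
def chk(lim=.13):
    s,M=st();e=s["effort"][5];print("effort6 %.3f"%e);raise SystemExit(int(e>lim))
E
python3 -m jog '[[[0,0,0.001,4],[0,0,0,0],[0,0,0,0],[0,0,0,0],[0,0,0,0],[0,0,0,0],[0,0,0,0],[0,0,0,0],[0,0,0,0],[0,0,0,0]]]' >/dev/null; python3 -c "from h import *;chk()" || exit
python3 -m jog '[[[0,0,0.001,4],[0,0,0,0],[0,0,0,0],[0,0,0,0],[0,0,0,0],[0,0,0,0],[0,0,0,0],[0,0,0,0],[0,0,0,0],[0,0,0,0]]]' >/dev/null; python3 -c "from h import *;chk()" || exit
python3 -m jog '[[[0,0,0.001,4],[0,0,0,0],[0,0,0,0],[0,0,0,0],[0,0,0,0],[0,0,0,0],[0,0,0,0],[0,0,0,0],[0,0,0,0],[0,0,0,0]]]' >/dev/null; python3 -c "from h import *;chk()" || exit
python3 -m jog '[[[0,0,0.001,4],[0,0,0,0],[0,0,0,0],[0,0,0,0],[0,0,0,0],[0,0,0,0],[0,0,0,0],[0,0,0,0],[0,0,0,0],[0,0,0,0]]]' >/dev/null; python3 -c "from h import *;chk()"
```

```text
clk 20.30 tcp [ 0.5462 -0.065   0.0968] psi 88.60 riser xy [-0.0713 -0.0653] q6 -5.5 F [ 2.3  0.8 -0.5] T [ 0.059 -0.457  0.147] gap 0.342 grip 30.0 zaxis [ 0.  0. -1.]
effort6 0.103
clk 21.13 tcp [ 0.5461 -0.065   0.0968] psi 84.61 riser xy [-0.0713 -0.0653] q6 -1.5 F [1.6 1.5 2.2] T [ 0.05  -0.376  0.082] gap 0.337 grip 30.0 zaxis [-1.e-04  0.e+00 -1.e+00]
effort6 0.103
clk 21.97 tcp [ 0.5461 -0.065   0.0968] psi 80.61 riser xy [-0.0713 -0.0653] q6 2.4 F [0.9 0.4 2.5] T [ 0.093 -0.217  0.099] gap 0.340 grip 30.0 zaxis [-1.e-04  0.e+00 -1.e+00]
effort6 0.102
clk 22.80 tcp [ 0.5461 -0.065   0.0967] psi 76.61 riser xy [-0.0713 -0.0653] q6 6.4 F [-0.7 -0.3  3.9] T [0.045 0.018 0.147] gap 0.338 grip 30.0 zaxis [-1.e-04  0.e+00 -1.e+00]
effort6 0.102
```

```bash
python3 -m jog '[[[0,0,0.001,4],[0,0,0,0],[0,0,0,0],[0,0,0,0],[0,0,0,0],[0,0,0,0],[0,0,0,0],[0,0,0,0],[0,0,0,0],[0,0,0,0]]]' >/dev/null; python3 -c "from h import *;chk()" || exit
python3 -m jog '[[[0,0,0.001,4],[0,0,0,0],[0,0,0,0],[0,0,0,0],[0,0,0,0],[0,0,0,0],[0,0,0,0],[0,0,0,0],[0,0,0,0],[0,0,0,0]]]' >/dev/null; python3 -c "from h import *;chk()" || exit
python3 -m jog '[[[0,0,0.001,4],[0,0,0,0],[0,0,0,0],[0,0,0,0],[0,0,0,0],[0,0,0,0],[0,0,0,0],[0,0,0,0],[0,0,0,0],[0,0,0,0]]]' >/dev/null; python3 -c "from h import *;chk()" || exit
python3 -m jog '[[[0,0,0.001,4],[0,0,0,0],[0,0,0,0],[0,0,0,0],[0,0,0,0],[0,0,0,0],[0,0,0,0],[0,0,0,0],[0,0,0,0],[0,0,0,0]]]' >/dev/null; python3 -c "from h import *;chk()" || exit
python3 -m jog '[[[0,0,0.001,4],[0,0,0,0],[0,0,0,0],[0,0,0,0],[0,0,0,0],[0,0,0,0],[0,0,0,0],[0,0,0,0],[0,0,0,0],[0,0,0,0]]]' >/dev/null; python3 -c "from h import *;chk()" || exit
python3 -m jog '[[[0,0,0.001,4],[0,0,0,0],[0,0,0,0],[0,0,0,0],[0,0,0,0],[0,0,0,0],[0,0,0,0],[0,0,0,0],[0,0,0,0],[0,0,0,0]]]' >/dev/null; python3 -c "from h import *;chk()"
```

```text
clk 23.63 tcp [ 0.5461 -0.065   0.0967] psi 72.68 riser xy [-0.0713 -0.0653] q6 10.4 F [0.2 0.8 5.2] T [0.073 0.075 0.039] gap 0.339 grip 30.0 zaxis [-1.e-04  0.e+00 -1.e+00]
effort6 0.103
clk 24.47 tcp [ 0.546  -0.065   0.0967] psi 68.67 riser xy [-0.0714 -0.0653] q6 14.4 F [-1.9  0.5  5.2] T [0.166 0.135 0.073] gap 0.336 grip 30.0 zaxis [-2.e-04  1.e-04 -1.e+00]
effort6 0.105
clk 25.30 tcp [ 0.5461 -0.065   0.0967] psi 64.67 riser xy [-0.0713 -0.0653] q6 18.4 F [-1.   1.2  5.2] T [0.115 0.159 0.075] gap 0.341 grip 30.0 zaxis [-2.e-04  0.e+00 -1.e+00]
effort6 0.105
clk 26.13 tcp [ 0.546  -0.065   0.0966] psi 60.67 riser xy [-0.0714 -0.0653] q6 22.4 F [-1.7  0.9  5.9] T [0.105 0.057 0.083] gap 0.337 grip 30.0 zaxis [-3.e-04  1.e-04 -1.e+00]
effort6 0.105
clk 26.97 tcp [ 0.546  -0.065   0.0966] psi 56.67 riser xy [-0.0714 -0.0653] q6 26.4 F [-1.3  0.2  5.8] T [0.16  0.141 0.114] gap 0.338 grip 30.0 zaxis [-2.e-04  1.e-04 -1.e+00]
effort6 0.105
clk 27.80 tcp [ 0.546  -0.065   0.0966] psi 52.67 riser xy [-0.0714 -0.0653] q6 30.4 F [-2.2  1.2  5.6] T [0.128 0.161 0.108] gap 0.337 grip 30.0 zaxis [-3.e-04  1.e-04 -1.e+00]
effort6 0.105
```

```bash
python3 -m jog '[[[0,0,0.001,4],[0,0,0,0],[0,0,0,0],[0,0,0,0],[0,0,0,0],[0,0,0,0],[0,0,0,0],[0,0,0,0],[0,0,0,0],[0,0,0,0]]]' >/dev/null; python3 -c "from h import *;chk()" || exit
python3 -m jog '[[[0,0,0.001,4],[0,0,0,0],[0,0,0,0],[0,0,0,0],[0,0,0,0],[0,0,0,0],[0,0,0,0],[0,0,0,0],[0,0,0,0],[0,0,0,0]]]' >/dev/null; python3 -c "from h import *;chk()" || exit
python3 -m jog '[[[0,0,0.001,4],[0,0,0,0],[0,0,0,0],[0,0,0,0],[0,0,0,0],[0,0,0,0],[0,0,0,0],[0,0,0,0],[0,0,0,0],[0,0,0,0]]]' >/dev/null; python3 -c "from h import *;chk()" || exit
python3 -m jog '[[[0,0,0.001,4],[0,0,0,0],[0,0,0,0],[0,0,0,0],[0,0,0,0],[0,0,0,0],[0,0,0,0],[0,0,0,0],[0,0,0,0],[0,0,0,0]]]' >/dev/null; python3 -c "from h import *;chk()" || exit
python3 -m jog '[[[0,0,0.001,4],[0,0,0,0],[0,0,0,0],[0,0,0,0],[0,0,0,0],[0,0,0,0],[0,0,0,0],[0,0,0,0],[0,0,0,0],[0,0,0,0]]]' >/dev/null; python3 -c "from h import *;chk()" || exit
python3 -m jog '[[[0,0,0.001,4],[0,0,0,0],[0,0,0,0],[0,0,0,0],[0,0,0,0],[0,0,0,0],[0,0,0,0],[0,0,0,0],[0,0,0,0],[0,0,0,0]]]' >/dev/null; python3 -c "from h import *;chk()"
```

```text
clk 28.63 tcp [ 0.546  -0.0649  0.0966] psi 48.67 riser xy [-0.0714 -0.0653] q6 34.4 F [-0.4  0.6  5.6] T [0.121 0.194 0.141] gap 0.340 grip 30.0 zaxis [-3.e-04  1.e-04 -1.e+00]
effort6 0.105
clk 29.47 tcp [ 0.546  -0.0649  0.0965] psi 44.68 riser xy [-0.0715 -0.0653] q6 38.4 F [-1.7  1.3  6.5] T [0.231 0.207 0.082] gap 0.337 grip 30.0 zaxis [-4.e-04  1.e-04 -1.e+00]
effort6 0.105
clk 30.30 tcp [ 0.546  -0.065   0.0965] psi 40.67 riser xy [-0.0714 -0.0653] q6 42.4 F [-1.2  0.9  6.7] T [0.155 0.203 0.106] gap 0.339 grip 30.0 zaxis [-3.e-04  1.e-04 -1.e+00]
effort6 0.105
clk 31.13 tcp [ 0.546  -0.0649  0.0965] psi 36.67 riser xy [-0.0715 -0.0653] q6 46.4 F [-1.2  0.8  5.8] T [0.207 0.281 0.13 ] gap 0.339 grip 30.0 zaxis [-3.e-04  1.e-04 -1.e+00]
effort6 0.105
clk 31.97 tcp [ 0.546  -0.0649  0.0965] psi 32.67 riser xy [-0.0715 -0.0653] q6 50.4 F [-0.8  1.   6.3] T [0.247 0.223 0.042] gap 0.337 grip 30.0 zaxis [-4.e-04  1.e-04 -1.e+00]
effort6 0.105
clk 32.80 tcp [ 0.546  -0.0649  0.0965] psi 28.67 riser xy [-0.0715 -0.0653] q6 54.4 F [-2.   1.1  6.5] T [0.227 0.268 0.168] gap 0.339 grip 30.0 zaxis [-4.e-04  2.e-04 -1.e+00]
effort6 0.105
```

```bash
python3 -m jog '[[[0,0,0.001,4],[0,0,0,0],[0,0,0,0],[0,0,0,0],[0,0,0,0],[0,0,0,0],[0,0,0,0],[0,0,0,0],[0,0,0,0],[0,0,0,0]]]' >/dev/null; python3 -c "from h import *;chk()" || exit
python3 -m jog '[[[0,0,0.001,4],[0,0,0,0],[0,0,0,0],[0,0,0,0],[0,0,0,0],[0,0,0,0],[0,0,0,0],[0,0,0,0],[0,0,0,0],[0,0,0,0]]]' >/dev/null; python3 -c "from h import *;chk()" || exit
python3 -m jog '[[[0,0,0.001,4],[0,0,0,0],[0,0,0,0],[0,0,0,0],[0,0,0,0],[0,0,0,0],[0,0,0,0],[0,0,0,0],[0,0,0,0],[0,0,0,0]]]' >/dev/null; python3 -c "from h import *;chk()" || exit
python3 -m jog '[[[0,0,0.001,4],[0,0,0,0],[0,0,0,0],[0,0,0,0],[0,0,0,0],[0,0,0,0],[0,0,0,0],[0,0,0,0],[0,0,0,0],[0,0,0,0]]]' >/dev/null; python3 -c "from h import *;chk()" || exit
python3 -m jog '[[[0,0,0.001,4],[0,0,0,0],[0,0,0,0],[0,0,0,0],[0,0,0,0],[0,0,0,0],[0,0,0,0],[0,0,0,0],[0,0,0,0],[0,0,0,0]]]' >/dev/null; python3 -c "from h import *;chk()" || exit
python3 -m jog '[[[0,0,0.001,4],[0,0,0,0],[0,0,0,0],[0,0,0,0],[0,0,0,0],[0,0,0,0],[0,0,0,0],[0,0,0,0],[0,0,0,0],[0,0,0,0]]]' >/dev/null; python3 -c "from h import *;chk()"
```

```text
clk 33.63 tcp [ 0.5459 -0.0649  0.0964] psi 24.67 riser xy [-0.0715 -0.0652] q6 58.4 F [-2.   1.6  7.1] T [0.276 0.318 0.1  ] gap 0.336 grip 30.0 zaxis [-4.e-04  2.e-04 -1.e+00]
effort6 0.105
clk 34.47 tcp [ 0.5459 -0.0648  0.0964] psi 20.67 riser xy [-0.0715 -0.0652] q6 62.4 F [-2.1  1.2  7.8] T [0.305 0.32  0.073] gap 0.342 grip 30.0 zaxis [-4.e-04  2.e-04 -1.e+00]
effort6 0.105
clk 35.30 tcp [ 0.546  -0.0649  0.0964] psi 16.67 riser xy [-0.0715 -0.0652] q6 66.4 F [-1.7  2.1  7.1] T [0.254 0.292 0.105] gap 0.343 grip 30.0 zaxis [-4.e-04  2.e-04 -1.e+00]
effort6 0.105
clk 36.13 tcp [ 0.5459 -0.0648  0.0963] psi 12.67 riser xy [-0.0715 -0.0652] q6 70.4 F [-1.5  2.4  8. ] T [0.324 0.28  0.132] gap 0.339 grip 30.0 zaxis [-5.e-04  2.e-04 -1.e+00]
effort6 0.105
clk 36.97 tcp [ 0.546  -0.0648  0.0964] psi 8.67 riser xy [-0.0715 -0.0652] q6 74.4 F [-2.1  1.6  7.1] T [0.369 0.343 0.102] gap 0.340 grip 30.0 zaxis [-4.e-04  3.e-04 -1.e+00]
effort6 0.105
clk 37.80 tcp [ 0.5459 -0.0648  0.0963] psi 4.67 riser xy [-0.0715 -0.0652] q6 78.4 F [-1.2  1.9  6.8] T [0.321 0.317 0.08 ] gap 0.337 grip 30.0 zaxis [-4.e-04  3.e-04 -1.e+00]
effort6 0.105
```

```bash
python3 -m jog '[[[0,0,0.001,4],[0,0,0,0],[0,0,0,0],[0,0,0,0],[0,0,0,0],[0,0,0,0],[0,0,0,0],[0,0,0,0],[0,0,0,0],[0,0,0,0]]]' >/dev/null; python3 -c "from h import *;chk()" || exit
python3 -m jog '[[[0,0,0.001,4],[0,0,0,0],[0,0,0,0],[0,0,0,0],[0,0,0,0],[0,0,0,0],[0,0,0,0],[0,0,0,0],[0,0,0,0],[0,0,0,0]]]' >/dev/null; python3 -c "from h import *;chk()" || exit
python3 -m jog '[[[0,0,0.001,4],[0,0,0,0],[0,0,0,0],[0,0,0,0],[0,0,0,0],[0,0,0,0],[0,0,0,0],[0,0,0,0],[0,0,0,0],[0,0,0,0]]]' >/dev/null; python3 -c "from h import *;chk()" || exit
python3 -m jog '[[[0,0,0.001,4],[0,0,0,0],[0,0,0,0],[0,0,0,0],[0,0,0,0],[0,0,0,0],[0,0,0,0],[0,0,0,0],[0,0,0,0],[0,0,0,0]]]' >/dev/null; python3 -c "from h import *;chk()"
python3 - <<'E'
from h import *
im,d=camera("wrist");cv2.imwrite("pics/w3.png",im)
E
```

```text
clk 38.63 tcp [ 0.5459 -0.0648  0.0963] psi 0.67 riser xy [-0.0715 -0.0652] q6 82.4 F [-1.1  2.   7.3] T [0.372 0.324 0.136] gap 0.335 grip 30.0 zaxis [-4.e-04  3.e-04 -1.e+00]
effort6 0.105
clk 39.47 tcp [ 0.5459 -0.0648  0.0962] psi -3.33 riser xy [-0.0716 -0.0652] q6 86.4 F [-1.8  2.2  7.5] T [0.424 0.332 0.109] gap 0.338 grip 30.0 zaxis [-6.e-04  4.e-04 -1.e+00]
effort6 0.105
clk 40.30 tcp [ 0.5459 -0.0648  0.0962] psi -7.33 riser xy [-0.0715 -0.0651] q6 90.4 F [-1.7  2.3  7.8] T [0.39  0.32  0.125] gap 0.341 grip 30.0 zaxis [-4.e-04  4.e-04 -1.e+00]
effort6 0.125
clk 41.13 tcp [ 0.5459 -0.0648  0.0962] psi -11.31 riser xy [-0.0716 -0.0652] q6 94.4 F [-2.5  1.8  7.4] T [0.51  0.36  0.263] gap 0.342 grip 30.0 zaxis [-5.e-04  3.e-04 -1.e+00]
effort6 0.281
```

```bash
python3 -m jog '[[[0,0,0,2],[0,0,0,0],[0,0,0,0],[0,0,0,0],[0,0,0,0],[0,0,0,0],[0,0,0,0],[0,0,0,0],[0,0,0,0],[0,0,0,0]]]' >/dev/null; python3 -c "from h import *;chk(.5)" || exit
python3 -m jog '[[[0,0,-0.001,-7],[0,0,-0.001,-7],[0,0,-0.001,-7],[0,0,-0.001,-7],[0,0,-0.001,-7],[0,0,-0.001,-7],[0,0,-0.001,-7],[0,0,-0.001,-7],[0,0,-0.001,-7],[0,0,-0.001,-7]]]' >/dev/null; python3 -c "from h import *;chk()"
python3 -m jog '[[[0,0,-0.001,-7],[0,0,-0.001,-7],[0,0,-0.001,-7],[0,0,-0.001,-6],[0,0,0,0],[0,0,0,0],[0,0,0,0],[0,0,0,0],[0,0,0,0],[0,0,0,0]]]' >/dev/null; python3 -c "from h import *;chk()"
```

```text
clk 42.02 tcp [ 0.5459 -0.0647  0.0962] psi -13.30 riser xy [-0.0715 -0.0651] q6 96.4 F [-1.3  2.4  8.1] T [0.454 0.331 0.331] gap 0.345 grip 30.0 zaxis [-5.e-04  3.e-04 -1.e+00]
effort6 0.360
clk 42.85 tcp [ 0.546  -0.065   0.0966] psi 56.99 riser xy [-0.0714 -0.0653] q6 26.1 F [-1.8  0.8  8.1] T [ 0.16   0.252 -0.091] gap 0.337 grip 30.0 zaxis [-2.e-04  2.e-04 -1.e+00]
effort6 2.285
clk 43.68 tcp [ 0.5461 -0.065   0.0967] psi 83.65 riser xy [-0.0713 -0.0653] q6 -0.6 F [-1.3  1.1  7.7] T [ 0.097  0.188 -0.12 ] gap 0.335 grip 30.0 zaxis [ 0.e+00  1.e-04 -1.e+00]
effort6 -0.088
```

```bash
python3 -m jog '[[[0,0,-0.03,0],[0,0,0,0],[0,0,0,0],[0,0,0,0],[0,0,0,0],[0,0,0,0],[0,0,0,0],[0,0,0,0],[0,0,0,0],[0,0,0,0]]]' 0.7; python3 -c "from h import *;st()"
python3 -m jog '[[[0,0,-0.3,0],[0,0,-0.6,0],[0,0,-1,0],[0,0,-1,0],[0,0,-0.3,0],[0,0,0,0],[0,0,0,0],[0,0,0,0],[0,0,0,0],[0,0,0,0]]]'
python3 - <<'E'
from h import *
st();p=camera_params("wrist");im,d=camera("wrist")
k=O-.071*X-.065*Y;q=np.linalg.inv(p["world_from_camera"])@np.r_[k,.1145,1];print(p["mtx"]@(q[:3]/q[2]))
cv2.imwrite("pics/w4.png",im)
E
```

```text
clock: 44.52
tcp_pos: [0.5462, -0.065, 0.0974]
tcp_rot: [0.745, 0.667, -0.0, 0.0]
wrist_force: [-0.1, -0.2, 0.0]
finger_gap: 0.703
grip_force: 0.0
clk 44.52 tcp [ 0.5462 -0.065   0.0974] psi 83.60 riser xy [-0.0712 -0.0653] q6 -0.5 F [-0.1 -0.2  0. ] T [-0.038 -0.092 -0.026] gap 0.703 grip 0.0 zaxis [-0. -0. -1.]
clock: 45.35
tcp_pos: [0.5453, -0.0649, 0.192]
tcp_rot: [0.745, 0.667, -0.001, -0.001]
wrist_force: [0.5, -0.3, -0.8]
finger_gap: 0.7
grip_force: 0.0
clk 45.35 tcp [ 0.5453 -0.0649  0.192 ] psi 83.60 riser xy [-0.0721 -0.0654] q6 -0.5 F [ 0.5 -0.3 -0.8] T [-0.015 -0.017 -0.05 ] gap 0.700 grip 0.0 zaxis [-2.5e-03  3.0e-04 -1.0e+00]
[325.62479656 204.77185679   1.        ]
```

View pics/w4.png

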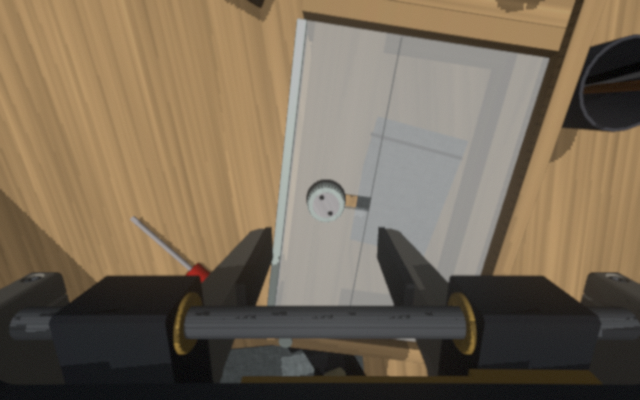

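The wrist view shows the released knob at (326,204), with pin holes at (321,197) and (330,213), and the strip's edge as a straight line on the left. I'll check the knob's angle for slip and the shelf's position.

Run:
```python
from h import *
p=camera_params("wrist");im=cv2.imread("pics/w4.png")
W=ray(p,[[321,197],[330,213]],.1145)
print("pin line",np.degrees(np.arctan2(*(W[1]-W[0])[1::-1]))%180,"expected",(95.8-162)%180)
S=ray(p,[[297,30],[273,260]],.094)
for q in S:print("strip front, riser",(q[:2]-O)@X,(q[:2]-O)@Y)
st()
```

```text
pin line 111.95395033614868 expected 113.8
strip front, riser -0.113445687898925 0.07052516178271774
strip front, riser -0.11318239531506134 -0.13493230240447035
clk 45.40 tcp [ 0.5455 -0.0649  0.1922] psi 83.60 riser xy [-0.0719 -0.0654] q6 -0.5 F [-0.3  0.2  0.7] T [-0.053 -0.054 -0.011] gap 0.702 grip 0.0 zaxis [-2.e-03  2.e-04 -1.e+00]
```

No slip: the pin line is at 112° against 114° expected. The shelf is home and the arm is clear.

```bash
python3 -c "from rig import *;print(hand_in())"
```

```text
the job is handed in; nothing more can be done
None
```

I pushed the shelf home at about 11 N, ran the knob down until it bottomed (about 0.36 N m), backed it off about 90°, let go and handed the job in; the judge's result was not shown.

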